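# Reset the tripped cutout inside a bench supply by feel

### The arm

A 7-joint arm with a two-finger parallel gripper is mounted at the origin on the work surface. World frame = base frame: x ahead of the robot, y to its left, z up, the work surface at z = 0. Lengths are in m, angles in rad, forces in N, time in s.
With the tool pointing down it reaches from about 0.35 to 0.775 m from the base axis. Payload 3.1 kg.
Tool frame: the origin (TCP) lies midway between the tips of the shut fingers; the grasp point (between the pads) lies 19 mm behind it; z points along the fingers, y is the line along which they close (so a half turn about z gives the same grasp; the last joint's range is limited). The gripper opens to 85 mm and grips with 20 to 120 N. Pads are 22 mm wide; open, the fingers measure 114 mm over their backs; the gripper's body (76 mm by 85 mm) begins 54 mm behind the grasp point. The pads swing forward as they close: fully open they stand 13 mm farther back than shut.
Start: joints at [1.141, 0.311, 0.014, 1.512, -0.004, 1.319, -0.027], TCP at [0.208, -0.509, 0.202] pointing down, gripper open.
Joint ranges: [-2.7, 2.7], [-0.3, 1.91], [-1.27, 1.3], [0.12, 2.57], [-1.44, 4.58], [0.2, 2.03], [-3.05, 3.05]. Speed limits (rad/s): [2.79, 2.79, 3.14, 3.14, 3.14, 3.14, 3.14].

### API

Orientations are given as [roll, pitch, yaw] about the fixed x, y, z axes, in that order (R = Rz(yaw) Ry(pitch) Rx(roll)).
In Python, from workcell import read_state, get_image, finish_job gives the robot as it stands.
- The arm moves only by the shell command python3 -m pendant 'ROWS' [FORCE]. ROWS is a JSON object of lists of equal length, an entry for each row: "translation": the shift along the tool's x, y, z in m, a list of three; "turn": the turn about the tool's z in degrees; "fingers": the opening, from -1 (shut) to 1 (fully open). In form: {"translation": [[dx, dy, dz], ...], "turn": [turn, ...], "fingers": [fingers, ...]}. A call has 1 to 20 rows; each row is the pose to reach, as a shift and turn from the pose commanded when the call began, along the tool's axes at that moment; what a row does not reach only later rows make up. A row lasts 1/12 s, in which the tool goes at most 41.7 mm and 7.16 degrees, less where a joint would pass 70% of its speed; a pose out of reach is approached as far as the arm can. A call with a gripper value outside its range is refused whole. The fingers move at their own pace and stop on an object; FORCE is the grip in N (left out, the last holds). Time passes only in rows, so rows that repeat a pose let the fingers close. It gives the time, the measured TCP pose, the force, the opening and the grip force at its end, in the units of the state.
- read_state(): the state, without advancing time (a new reading comes with each control period).
- get_image(name): name is "scene" or "top" or "wrist"; returns a dict with "image" (384x512x3 uint8, red, green, blue), "mtx" (3x3 intrinsics, pixels), "camera_from_world" (4x4, takes a point from world to camera coordinates). Camera axes: x right, y up, looking along -z (the intrinsics and any distortion apply to the point x, -y, -z); pixel columns grow to the right and rows downward; lengths in m; the calibration is good to about 2 mm. A picture is of the moment at which its call begins. There is no depth.
- finish_job(): hands the job in; it is judged then, once.
The state is a dict: "t": time; "joint_positions": joint angles; "joint_velocities": joint speeds; "effort": joint torques, N m; "ee_pos": TCP position; "tool_rot": TCP orientation; "contact_force": force on the tool from outside, world axes, zero at the start; "moment": the same for the moment, N m; "grip_width": finger opening in m; "gripper_force": force on a finger pad.
Only numpy, scipy, OpenCV 4.12 (cv2) and the standard library are available. Lean on these libraries where they do the work, as an engineer would, in place of code of your own. Each camera call takes 0.05 s, during which the arm holds its last target. There are 200 camera calls.

### The job

The white bench supply has tripped. Take the orange reset rod from its rest, put it through the slot in the supply's front, slide its tip lightly along the hidden module row until it drops into the one round hole, and press the reset button at the bottom of the hole fully home, never pushing on the supply with more than 20 N (about 2 kg). Then draw the rod out and lay it gently back in its rest as you found it, leaving the other things on the bench where they are.

Things in the scene. Friction and masses are not known exactly. Their poses are not given: they have to be found in the camera images.
- supply: White laser-cut box fixed to the bench, 130 deep (x) x 300 wide (y) x 115 mm high. Origin: centre of its underside. Its own -x face, towards the robot, is the front: a panel 4 mm thick with one slot. Behind the slot is a row of modules that cannot be seen from above.
- slot (a point): Middle of the slot's opening, in the outer face of the front panel, 60 mm above the bench; the slot is 110 mm wide (y) and 22 mm high (z). Its axes are those of the supply (+x goes in, z up).
- row_face (a point): Point on the front of the hidden module row straight behind the middle of the slot, 30 mm behind the panel's outer face. The front is flat, upright, parallel to the panel and wider than the slot. Its one round hole, 12 mm across, axis along x at 60 mm height, lies anywhere up to 35 mm to either side (y) of this point; its place is not reported. The row yields 1 mm per 5 N in x, 3 mm at most, not sideways.
- reset_button (a joint): Travel of the red 10 mm reset button, which sits 22 mm deep in the round hole, in m: 0 tripped (out), 0.006 fully home. It moves in under about 6 N, stops hard at 0.006 and stays where it is left.
- rod: Reset rod, 204 mm long, about 90 g: an orange plastic handle 110 x 20 x 20 mm (x, y, z), a pale 8 mm round shaft sticking out of its front end 90 mm along +x with a ball-shaped tip, and a steel cap behind. Origin: centre of the handle and balance point; x runs to the tip, z up as it lies in the rest. Hold it firmly: under load it creeps a little in the fingers.
- rod_tip (a point): Tip of the rod's shaft, 145 mm from the handle's centre along the rod's x.
- rest: Plywood rod rest fixed to the bench, base 170 x 60 x 5 mm. Origin: on the bench, straight below where the handle's centre belongs. The rod lies level along the rest's x axis, tip to +x, its axis 45 mm above the bench, in two open-topped notches that widen upwards; between the two uprights (each 8 mm thick) the handle is free at both sides.
- rear_notch (a point): Middle of the floor of the rear notch, 38 mm behind the rest's origin, 35 mm above the bench: takes the handle. About 26 mm wide at the floor, its cheeks reach 57 mm above the bench.
- front_notch (a point): Middle of the floor of the front notch, 85 mm ahead of the rest's origin, 41 mm above the bench: takes the shaft. About 14 mm wide at the floor, its cheeks reach 63 mm above the bench.
- meter: Yellow multimeter lying on the bench, 185 x 90 x 36 mm, origin under its centre; a bystander.
- cup: White cup, 84 mm across and 105 mm high, origin under its centre; a bystander.
- tape: Roll of cream masking tape lying flat, 110 mm across and 25 mm high, origin under its centre; a bystander.
- driver: Screwdriver with a yellow handle lying on the bench left of the rest, its own x along the tool; a bystander.
There are look-alikes about, which are no part of the job. Several things have the shape of the rod; the one meant has the colours described above. There is more than one size of the rest; the job needs the larger.

How it is judged:
By the outcome, as a careful person would: the job done as asked, in the order asked, and still so for the second after the job is handed in, with the robot touching nothing.
It also fails if it takes over 72 s, if anything falls off the work surface, if the arm or the gripper's body presses on something with over 40 N, if the wrist force passes 120 N, or if a joint passes its speed limit or range.

## Working session

There is one attempt and no reset: what is moved stays moved. The work goes in short steps, Python scripts to look and compute and a shell command to move; the robot and the scene stay as the last step left them, time stands still between calls to the robot, and variables do not carry over. Pictures are saved under pics/ and viewed, at most 10 in all, crops included, and the job is handed in when it is done.

```bash
mkdir -p pics; ls; python3 - <<'E'
from workcell import *
import cv2,numpy as np
s=read_state(); print({k:np.round(v,3).tolist() for k,v in s.items()})
for n in ("scene","top"):
    d=get_image(n); cv2.imwrite(f"pics/{n}0.png",d["image"][:,:,::-1]); print(n,d["mtx"].tolist(),np.round(d["camera_from_world"],4).tolist(),d.keys())
E
```

```text
pics
{'t': 0.0, 'joint_positions': [1.141, 0.312, 0.014, 1.513, -0.004, 1.319, -0.027], 'joint_velocities': [0.0, 0.001, 0.0, -0.001, -0.001, 0.001, -0.001], 'effort': [-0.001, -37.991, 0.146, -23.059, 0.012, 0.014, -0.0], 'ee_pos': [0.208, -0.508, 0.201], 'tool_rot': [-3.139, 0.0, 0.388], 'contact_force': [0.061, 0.351, 0.396], 'moment': [-0.008, -0.028, -0.011], 'gripper_force': 0.0, 'grip_width': 0.086}
scene [[415.11906723167425, 0.0, 256.4459991470507], [0.0, 415.11906723167425, 189.0268758812794], [0.0, 0.0, 1.0]] [[-0.5859, 0.8104, 0.0038, 0.3048], [-0.5112, -0.3732, 0.7742, 0.2368], [0.6289, 0.4516, 0.6329, -1.5924], [0.0, 0.0, 0.0, 1.0]] dict_keys(['image', 'mtx', 'camera_from_world'])
top [[429.3972689270373, 0.0, 257.46007039753664], [0.0, 429.3972689270373, 187.65319555342333], [0.0, 0.0, 1.0]] [[-0.0288, -0.9995, -0.0156, 0.0369], [0.9928, -0.0304, 0.1156, -0.5426], [-0.116, -0.0121, 0.9932, -1.1094], [0.0, 0.0, 0.0, 1.0]] dict_keys(['image', 'mtx', 'camera_from_world'])
```

View pics/scene0.png

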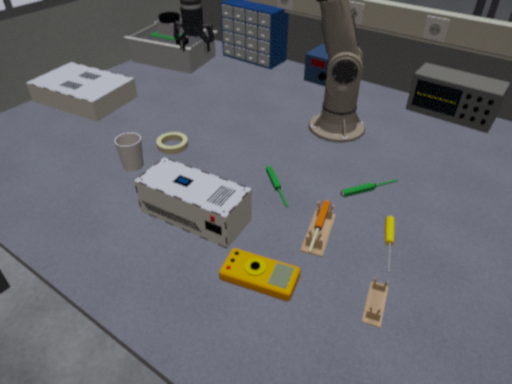

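View pics/top0.png

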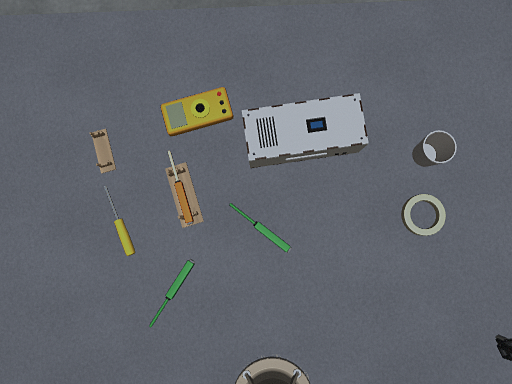

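The candidates for the rod are orange at top (183,195), green at (260,228) and (173,290), and a yellow driver at (120,230). The orange one fits, since it is orange with a pale shaft. For the rest, the choices are (183,195), which is larger and holds the rod, and (103,150), which is small. I'll confirm both in one enlarged crop, with the supply below.

```bash
python3 - <<'E'
import cv2,numpy as np
i=cv2.imread("pics/top0.png")
a=cv2.resize(i[145:235,150:220],None,fx=6,fy=6,interpolation=2) # 420x540
b=cv2.resize(i[88:172,235:375],None,fx=2.7,fy=2.7,interpolation=2)
s=cv2.imread("pics/scene0.png"); c=cv2.resize(s[155:245,130:260],None,fx=2.9,fy=2.9,interpolation=2)
o=np.zeros((600,800,3),np.uint8); o[:540,:420]=a; o[:b.shape[0],421:421+b.shape[1]]=b[:,:379]; h=c[:,:379]; o[240:240+h.shape[0],421:421+h.shape[1]]=h
cv2.imwrite("pics/crop1.png",o)
E
```

```text
(no output)
```

View pics/crop1.png

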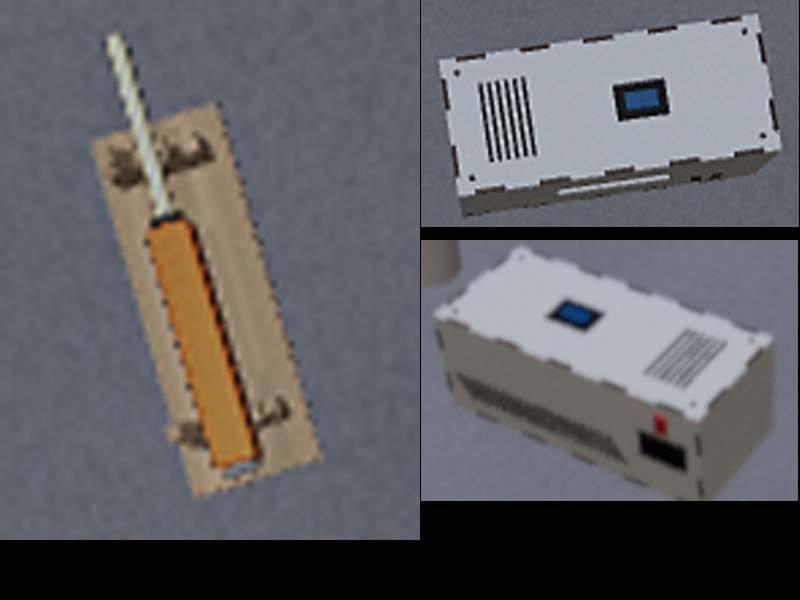

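The crop confirms it: an orange handle with a pale shaft and steel cap lies in the larger rest. Its tip is at crop (113,38). The supply's slot side, facing the robot, shows as a bright strip at crop (614,184). Next I'll compute the poses.

```bash
cat > h.py <<'E'
import numpy as np,cv2
from workcell import *
def ray(d,px,z):
    M=d["camera_from_world"];R=np.diag([1,-1,-1])@M[:3,:3];t=np.diag([1,-1,-1])@M[:3,3]
    c=-R.T@t; out=[]
    for u,v in np.atleast_2d(px):
        r=R.T@np.linalg.solve(d["mtx"],[u,v,1]); out.append(c+r*(z-c[2])/r[2])
    return np.array(out)
def proj(d,P):
    P=np.atleast_2d(P);p=(d["camera_from_world"]@np.c_[P,np.ones(len(P))].T)[:3];q=d["mtx"]@(p*[[1],[-1],[-1]]);return (q[:2]/q[2]).T
E
python3 - <<'E'
from h import *
from scipy.optimize import least_squares
d=get_image("top"); e=get_image("scene")
C=lambda L:np.array([(150+u/6-.4,145+v/6-.4) for u,v in L]); B=lambda L:np.array([(235+(u-421)/2.7-.3,88+v/2.7-.3) for u,v in L])
S=lambda L:np.array([(130+(u-421)/2.9-.3,155+(v-240)/2.9-.3) for u,v in L])
def rect(Ls,Ws,z): return np.array([[-Ls/2,Ws/2,z],[Ls/2,Ws/2,z],[Ls/2,-Ws/2,z],[-Ls/2,-Ws/2,z]])
def tf(p,q): c,s=np.cos(p[2]),np.sin(p[2]); return q@np.array([[c,s,0],[-s,c,0],[0,0,1]])+[p[0],p[1],0]
# supply: order -x+y, +x+y, +x-y, -x-y
T=B([(460,195),(441,60),(757,15),(780,150)])
SC=S([(770,340),(700,418),(437,315),(523,247)])  # -x+y,+x+y,+x-y,-x-y
q=rect(.13,.3,.115)
for nm,f in (("top",lambda p:(proj(d,tf(p,q))-T).ravel()),("scene",lambda p:(proj(e,tf(p,q))-SC).ravel()),("both",lambda p:np.r_[(proj(d,tf(p,q))-T).ravel(),(proj(e,tf(p,q))-SC).ravel()])):
    r=least_squares(f,[.55,-.1,.1]); print(nm,r.x.round(4),r.fun.round(1))
p=r.x; print("slot strip world @ z=.049",ray(d,B([(558,191),(670,178)]),.049).round(4)); print("nominal slot",tf(p,np.array([[-.065,.055,.06],[-.065,0,.06],[-.065,-.055,.06]])).round(4))
bc=ray(d,C([(195,497),(92,142),(217,103),(322,460)]),.005);print("rest base",bc.round(4))
r=least_squares(lambda p:(tf(p,rect(.17,.06,.005))-bc)[:,:2].ravel(),[.4,.2,.3]);print(r.x,r.fun.round(4))
print("rod tip, shaft root @.045",ray(d,C([(113,36),(168,215)]),.045).round(4))
print("handle top FL FR RL RR",ray(d,C([(150,232),(188,216),(217,466),(252,460)]),.055).round(4))
E
```

```text
top [ 0.6842 -0.1022  0.1108] [-0.5  0.3 -0.5 -0.2  0.4 -0.2  0.6  0. ]
scene [ 0.6836 -0.0987  0.1087] [ 1.7 -0.7 -0.4  1.  -1.  -0.5 -0.3 -0.4]
both [ 0.6836 -0.1009  0.11  ] [-1.1  0.5 -1.   0.1 -0.1  0.1  0.1  0.3  1.  -1.1 -1.   0.6 -1.5 -0.8
 -0.9 -0.6]
slot strip world @ z=.049 [[ 0.6166 -0.0554  0.049 ]
 [ 0.6261 -0.165   0.049 ]]
nominal slot [[ 0.6129 -0.0534  0.06  ]
 [ 0.619  -0.1081  0.06  ]
 [ 0.625  -0.1627  0.06  ]]
rest base [[0.4448 0.2275 0.005 ]
 [0.6079 0.2733 0.005 ]
 [0.6242 0.2159 0.005 ]
 [0.4597 0.17   0.005 ]]
[0.53412115 0.2216825  0.27204881] [-0.0006  0.0003  0.0001  0.0001 -0.0001 -0.0002  0.0006 -0.0001]
rod tip, shaft root @.045 [[0.6484 0.2546 0.045 ]
 [0.5675 0.2307 0.045 ]]
handle top FL FR RL RR [[0.5589 0.2367 0.055 ]
 [0.5654 0.22   0.055 ]
 [0.4563 0.2084 0.055 ]
 [0.4585 0.1932 0.055 ]]
```

```bash
python3 -m pendant '{"translation":[[0.55,-0.55,0],[0.55,-0.55,0],[0.55,-0.55,0],[0.55,-0.55,0],[0.55,-0.55,0],[0.55,-0.55,0],[0.55,-0.55,0],[0.55,-0.55,0],[0.55,-0.55,0],[0.55,-0.55,0],[0.55,-0.55,0],[0.55,-0.55,0],[0.55,-0.55,0],[0.55,-0.55,0],[0.55,-0.55,0],[0.55,-0.55,0],[0.55,-0.55,0],[0.55,-0.55,0],[0.55,-0.55,0],[0.55,-0.55,0]],"turn":[6.7,6.7,6.7,6.7,6.7,6.7,6.7,6.7,6.7,6.7,6.7,6.7,6.7,6.7,6.7,6.7,6.7,6.7,6.7,6.7],"fingers":[1,1,1,1,1,1,1,1,1,1,1,1,1,1,1,1,1,1,1,1]}' 100
```

```text
t: 1.87
ee_pos: [0.5087, 0.2162, 0.2013]
tool_rot: [-3.135, -0.001, 0.28]
contact_force: [-0.7, 0.8, 0.6]
grip_width: 0.0853
gripper_force: 0.0
```

```bash
python3 - <<'E'
from h import *
d=get_image("wrist"); cv2.imwrite("pics/w1.png",d["image"][:,:,::-1])
s=read_state();print(s["ee_pos"],s["tool_rot"],s["joint_positions"],s["contact_force"])
c=.9629,.2697
P=np.array([[.511+.145*.963,.215+.145*.27,.045],[.511,.215,.055],[.511+.055*.963,.215+.055*.27,.045]]);print(proj(d,P))
E
```

```text
[0.50842271 0.21221248 0.20119455] [-3.13841662e+00  9.63803943e-04  2.77433750e-01] [ 0.04770241  0.38295332 -0.64913629  1.49010795  0.23037793  1.34685031
 -1.91102885] [-7.77453389e-01 -3.55453769e-01  7.14868844e-05]
[[258.70014417  24.0952649 ]
 [257.2276188  171.80537075]
 [257.73472733 119.38773811]]
```

View pics/w1.png

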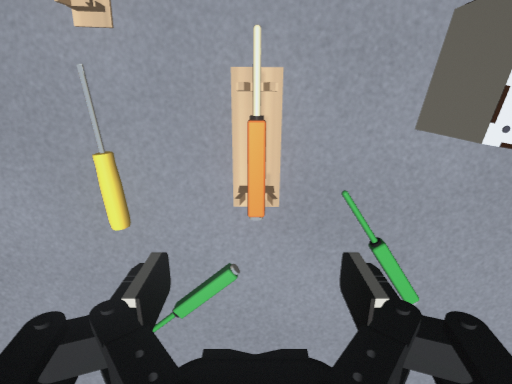

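The wrist view shows the orange rod as predicted: tip at (257,25), handle centre at (257,168), parallel to the image column. Next I descend and grip.

```bash
python3 -m pendant '{"translation":[[0.003,-0.002,0.03],[0.003,-0.002,0.06],[0.003,-0.002,0.09],[0.003,-0.002,0.12],[0.003,-0.002,0.145],[0.003,-0.002,0.165],[0.003,-0.002,0.175],[0.003,-0.002,0.175],[0.003,-0.002,0.175],[0.003,-0.002,0.175]],"turn":[0,0,0,0,0,0,0,0,0,0],"fingers":[1,1,1,1,1,1,1,1,1,1]}' 100
```

```text
t: 2.75
ee_pos: [0.5128, 0.211, 0.0285]
tool_rot: [-3.141, -0.003, 0.27]
contact_force: [0.3, 0.3, -0.2]
grip_width: 0.0855
gripper_force: 0.0
```

```bash
python3 -m pendant '{"translation":[[0,0,0],[0,0,0],[0,0,0],[0,0,0],[0,0,0],[0,0,0],[0,0,0],[0,0,0],[0,0,0],[0,0,0],[0,0,0],[0,0,0]],"turn":[0,0,0,0,0,0,0,0,0,0,0,0],"fingers":[0.3,0.1,0,-0.1,-0.2,-0.3,-0.4,-0.5,-0.7,-1,-1,-1]}' 100
```

```text
t: 3.75
ee_pos: [0.5115, 0.2107, 0.0269]
tool_rot: [-3.142, 0.0, 0.271]
contact_force: [0.5, -1.1, -0.3]
grip_width: -0.0004
gripper_force: 0.0
```

```bash
python3 - <<'E'
from h import *
a=get_image("top"); b=get_image("wrist");c=get_image("scene")
w=cv2.resize(b["image"],(420,315)); t=cv2.resize(a["image"][130:250,130:250],(380,380),interpolation=2); s=cv2.resize(c["image"][180:270,270:370],(316,284),interpolation=2)
o=np.zeros((600,800,3),np.uint8);o[:315,:420]=w;o[:380,420:]=t;o[316:600,:316]=s
cv2.imwrite("pics/m.png",o[:,:,::-1]);s=read_state();print(s["grip_width"],s["ee_pos"],s["gripper_force"])
E
```

```text
9.542035096328254e-05 [0.51147228 0.21071361 0.02685765] 0.0
```

View pics/m.png

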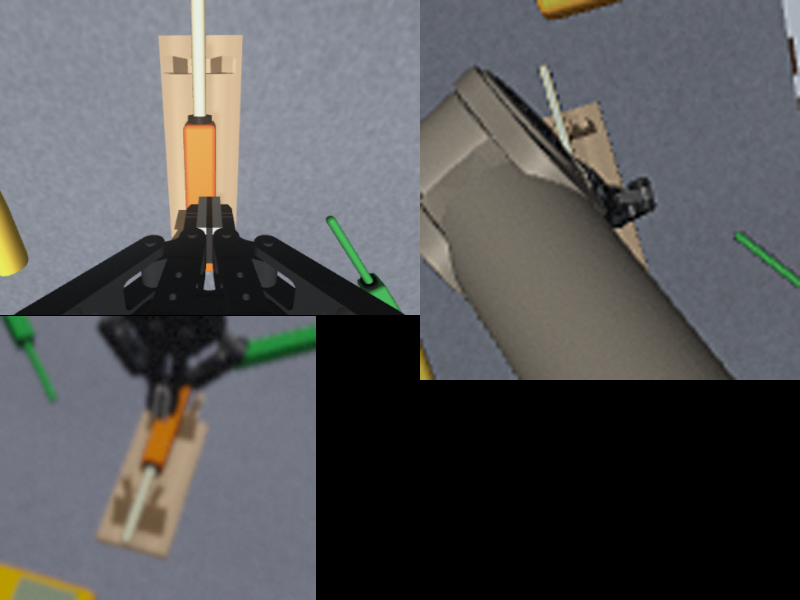

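The fingers shut fully without holding anything. The handle seems to lie about 7 mm left of the fingers, and the pads may sit above it. I'll check the fingertip geometry by projection.

```bash
python3 - <<'E'
from h import *
c=get_image("scene");b=get_image("wrist")
s=read_state();e=s["ee_pos"]
f=lambda p:((p-[270,180])*3.16+[0,316]).round()
for dz in (0,.02,.04): print("scene tcp+",dz,f(proj(c,e+[0,0,dz])), "wrist",(proj(b,e+[0,0,dz])*.82).round())
ax=np.array([np.cos(.275),np.sin(.275),0]);o=np.array([.511,.215,.045])
P=np.array([o+ax*.145,o+ax*.055,o-ax*.055,o+[0,0,.01]]);print("rod scene",f(proj(c,P)),"wrist",(proj(b,P)*.82).round())
im=b["image"];o=np.zeros((600,800,3),np.uint8);o[:,:400]=cv2.resize(im[180:384,200:336],(400,600),interpolation=2);o[:,400:]=cv2.resize(c["image"][185:260,300:350],(400,600),interpolation=2);cv2.imwrite("pics/m2.png",o[:,:,::-1])
E
```

```text
scene tcp+ 0 [[156. 438.]] wrist [[209. 190.]]
scene tcp+ 0.02 [[159. 421.]] wrist [[209. 203.]]
scene tcp+ 0.04 [[161. 404.]] wrist [[209. 219.]]
rod scene [[121. 541.]
 [148. 466.]
 [177. 386.]
 [164. 416.]] wrist [[199. -53.]
 [202. 122.]
 [203. 264.]
 [202. 208.]]
```

View pics/m2.png

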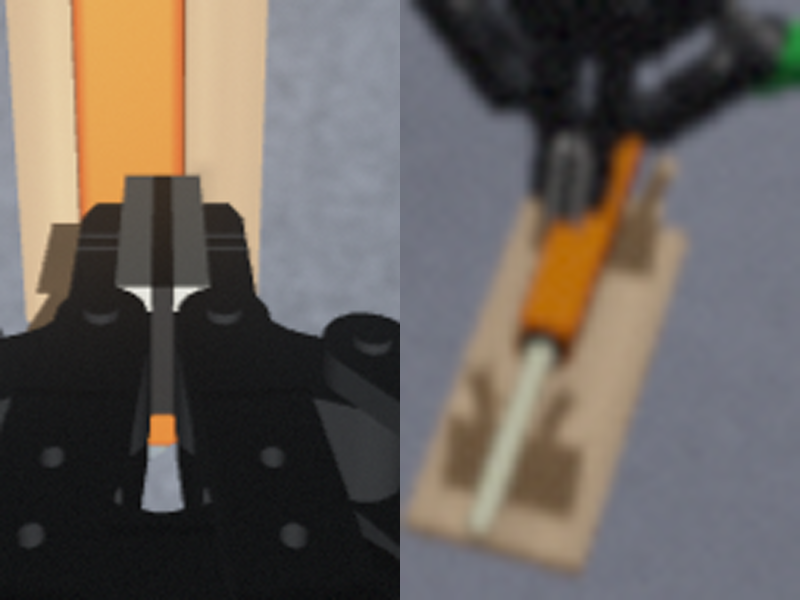

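```bash
python3 - <<'E'
from h import *
b=get_image("wrist");s=read_state();e=s["ee_pos"]
M=b["camera_from_world"];print("cam centre",-M[:3,:3].T@M[:3,3],"f",b["mtx"][0,0],"viewdir",-M[2,:3],"joints",s["joint_positions"])
ax=np.array([np.cos(.272),np.sin(.272),0]);n=np.array([-ax[1],ax[0],0]);c=np.array([.534,.2217,.005])
for dz in (0,-.01,-.03): print(dz,proj(b,np.array([c+ax*.085+n*.03,c+ax*.085-n*.03])+[0,0,dz]))
o=np.array([.511,.215,.055])
for dz in (0,-.01,-.03): print("handle edges",dz,proj(b,np.array([o+ax*.04+n*.01,o+ax*.04-n*.01])+[0,0,dz]))
im=cv2.cvtColor(b["image"],cv2.COLOR_RGB2HSV)
for v in (170,190): 
    m=(im[v,:,0]>5)&(im[v,:,0]<20)&(im[v,:,1]>140);print(v,np.flatnonzero(m)[[0,-1]])
t=(e+[0,0,0]);R=cv2.Rodrigues
# TCP pads in camera
for dz in (0,.01,.02,.03): print(dz,proj(b,[e+ax*.011+n*.0+[0,0,dz]]))
E
```

```text
cam centre [0.59140051 0.23265347 0.19801712] f 298.60954569419135 viewdir [-0.30834639 -0.08518432 -0.94745245] joints [ 1.26648227e-03  5.49834409e-01 -5.84170877e-01  1.71505944e+00
  3.53511426e-01  9.83798691e-01 -2.01348888e+00]
0 [[195.1973914   45.19822712]
 [297.97743122  45.09042868]]
-0.01 [[198.27755916  47.68958593]
 [295.75932173  47.58798571]]
-0.03 [[203.57433067  51.97381957]
 [291.94512273  51.88271488]]
handle edges 0 [[225.76416535 182.79073549]
 [265.84471767 182.76324247]]
handle edges -0.01 [[227.50927999 177.45467634]
 [265.19365585 177.42829687]]
handle edges -0.03 [[230.44039659 168.49216401]
 [264.10014271 168.46780657]]
170 [224 262]
190 [225 262]
0 [[254.51478297 215.87801933]]
0.01 [[254.49102831 222.47582196]]
0.02 [[254.46456554 229.82579631]]
0.03 [[254.43490356 238.06434259]]
```

The wrist and scene pictures both put the shut fingertips near z≈0.055, on top of the handle. That is about 30 mm higher than the reported TCP (0.027), while the wrist camera's own height fits the scene. The handle is also about 6 mm to the left. I'll open, shift, go 15 mm lower and check the tips again by eye.

```bash
python3 -m pendant '{"translation":[[0,0,0],[0,0,0],[0,0,0],[0,0,0],[0,0,0],[0,0,0],[0,-0.003,0],[0,-0.006,0],[0,-0.006,0.005],[0,-0.006,0.01],[0,-0.006,0.015],[0,-0.006,0.015],[0,-0.006,0.015]],"turn":[0,0,0,0,0,0,0,0,0,0,0,0,0],"fingers":[1,1,1,1,1,1,1,1,1,1,1,1,1]}' 100; python3 - <<'E'
from h import *
b=get_image("wrist");c=get_image("scene");e=read_state()["ee_pos"];print(proj(c,[e,e+[0,0,.03]]),proj(b,[e,e+[0,0,.03]]))
o=np.zeros((600,800,3),np.uint8);o[:300,:400]=cv2.resize(b["image"],(400,300),interpolation=3);o[:,400:]=cv2.resize(c["image"][175:250,300:350],(400,600),interpolation=2)
cv2.imwrite("pics/m3.png",o[:,:,::-1])
E
```

```text
t: 5.13
ee_pos: [0.5094, 0.2161, 0.0111]
tool_rot: [3.141, 0.002, 0.271]
contact_force: [0.8, -0.2, 0.5]
grip_width: 0.0854
gripper_force: 0.0
[[321.03857147 223.03112765]
 [322.14892748 215.19127207]] [[254.12496609 231.48967755]
 [253.99336024 256.17390117]]
```

View pics/m3.png

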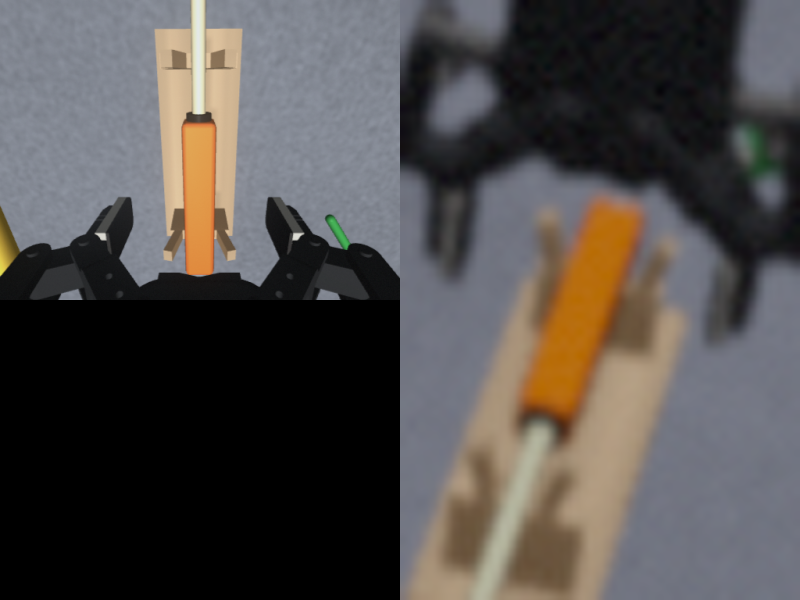

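The open pads now stand on either side of the handle: wrist inner edges are at columns 131 and 268 with the handle at 199, and scene tips are at (455,275) and (720,340) in the crop. The shut tips would be at about z 0.035, so I go 8 mm lower and close.

```bash
python3 -m pendant '{"translation":[[0,0,0.004],[0,0,0.008],[0,0,0.008],[0,0,0.008],[0,0,0.008],[0,0,0.008],[0,0,0.008],[0,0,0.008],[0,0,0.008],[0,0,0.008],[0,0,0.008],[0,0,0.008],[0,0,0.008],[0,0,0.008],[0,0,0.008]],"turn":[0,0,0,0,0,0,0,0,0,0,0,0,0,0,0],"fingers":[1,1,1,0.3,0,-0.2,-0.3,-0.4,-0.5,-0.6,-0.7,-0.9,-1,-1,-1]}' 100
```

```text
t: 6.48
ee_pos: [0.5101, 0.2165, 0.0043]
tool_rot: [3.141, -0.0, 0.271]
contact_force: [-0.7, -0.1, 5.0]
grip_width: 0.0179
gripper_force: 98.1
```

Now it is held: width 18 mm at 98 N, and the rod is still in the rest. Next I lift gently and carry it to a point in front of the slot's left end.

```bash
python3 -m pendant '{"translation":[[0,0,-0.003],[0,0,-0.008],[0,0,-0.015],[0,0,-0.03],[0,0,-0.05],[0,0,-0.07],[0,0,-0.09],[0,0,-0.1],[0,0,-0.1],[0,0,-0.1]],"turn":[0,0,0,0,0,0,0,0,0,0],"fingers":[-1,-1,-1,-1,-1,-1,-1,-1,-1,-1]}' 100; python3 -m pendant '{"translation":[[-0.01,0.01,0],[-0.02,0.03,0],[-0.03,0.055,0],[-0.045,0.08,0],[-0.06,0.105,0],[-0.07,0.13,0],[-0.083,0.155,0],[-0.096,0.18,0],[-0.11,0.205,0],[-0.122,0.23,0],[-0.135,0.255,0],[-0.142,0.267,0],[-0.146,0.275,0],[-0.146,0.275,0],[-0.146,0.275,0],[-0.146,0.275,0]],"turn":[0,1,2,3,4,5,6,7,8,9,9.2,9.2,9.2,9.2,9.2,9.2],"fingers":[-1,-1,-1,-1,-1,-1,-1,-1,-1,-1,-1,-1,-1,-1,-1,-1]}' 100
python3 - <<'E'
from h import *
for i in range(1):
  a=get_image("top");b=get_image("wrist");c=get_image("scene")
  for n,d in zip("twc",(a,b,c)):
    cv2.imwrite(f"pics/p_{n}.png",d["image"][:,:,::-1]); np.savez(f"p_{n}.npz",**d)
s=read_state();print(s["ee_pos"],s["tool_rot"],s["contact_force"],s["moment"],s["joint_positions"])
o=np.zeros((600,800,3),np.uint8);o[:300,:400]=cv2.resize(b["image"],(400,300),interpolation=3);o[:300,400:]=cv2.resize(a["image"][75:225,180:380],(400,300),interpolation=2);o[300:,:400]=cv2.resize(c["image"][100:250,130:330],(400,300),interpolation=2)
cv2.imwrite("pics/m4.png",o[:,:,::-1])
e=s["ee_pos"];q=np.array([np.cos(s["tool_rot"][2]),np.sin(s["tool_rot"][2]),0])
for dz in (.04,.02): print("tip pred",proj(a,[e+q*.144+[0,0,dz]]),proj(b,[e+q*.144+[0,0,dz]]),proj(c,[e+q*.144+[0,0,dz]]))
E
```

```text
t: 7.32
ee_pos: [0.51, 0.2165, 0.1039]
tool_rot: [3.142, -0.001, 0.271]
contact_force: [0.1, -0.1, -0.5]
grip_width: 0.0181
gripper_force: 97.7
t: 8.65
ee_pos: [0.4429, -0.0856, 0.1035]
tool_rot: [-3.14, 0.0, 0.113]
contact_force: [0.1, 0.7, -1.1]
grip_width: 0.0178
gripper_force: 97.8
[ 0.44313475 -0.08594207  0.10384563] [-3.14100111e+00 -1.89041506e-04  1.13233429e-01] [ 0.36495953 -0.99560156 -1.15366219] [ 0.00287246 -0.01887477  0.0048205 ] [ 0.59320379  0.23498473 -0.50983936  1.8995189   0.13143941  1.0398053
 -1.42925373]
tip pred [[293.76353175 163.49307919]] [[255.70419006 -90.84195251]] [[222.73146432 162.47280105]]
tip pred [[293.20607837 164.89060531]] [[255.64212883 -62.55088592]] [[223.06707445 168.22046093]]
```

View pics/m4.png

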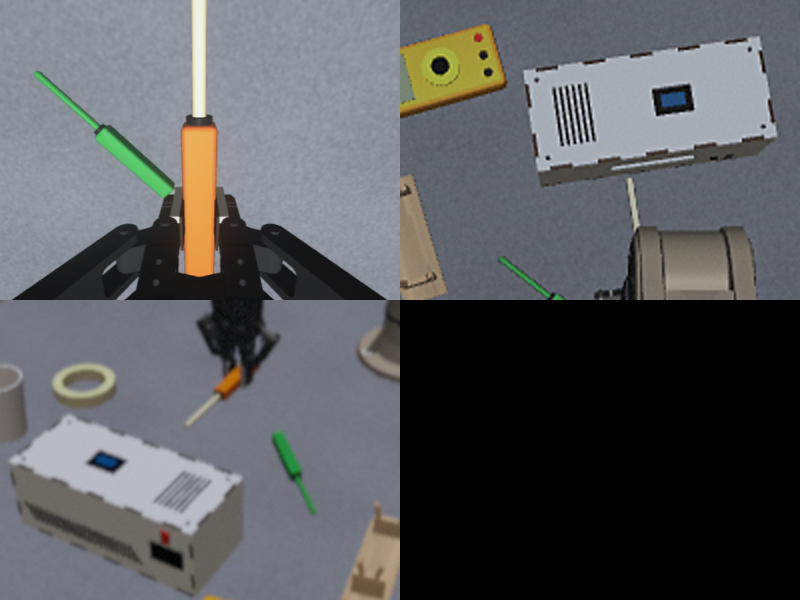

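The scene tip is at crop (187,424), which matches a rod axis 40 mm above the reported TCP and a tip 144 mm ahead of it. The tip is 30 mm before the panel and 43 mm left of the slot middle. I lower by 85 mm, so the axis sits 15 mm above its rest height at 60 mm, then go in.

```bash
python3 -m pendant '{"translation":[[0,0.003,0.01],[0,0.003,0.025],[0,0.003,0.045],[0,0.003,0.06],[0,0.003,0.075],[0,0.003,0.082],[0,0.003,0.085],[0,0.003,0.085],[0,0.003,0.085],[0.01,0.003,0.085],[0.018,0.003,0.085],[0.022,0.003,0.085],[0.022,0.003,0.085],[0.022,0.003,0.085]],"turn":[0.2,0.2,0.2,0.2,0.2,0.2,0.2,0.2,0.2,0.2,0.2,0.2,0.2,0.2],"fingers":[-1,-1,-1,-1,-1,-1,-1,-1,-1,-1,-1,-1,-1,-1]}' 120
python3 - <<'E'
from h import *
a=get_image("top");c=get_image("scene");b=get_image("wrist")
s=read_state();print(s["ee_pos"],s["tool_rot"],s["contact_force"])
o=np.zeros((450,800,3),np.uint8);o[:450,:400]=cv2.resize(a["image"][130:175,270:310],(400,450),interpolation=2);o[:450,400:]=cv2.resize(b["image"][:225,130:330],(400,450),interpolation=2)
cv2.imwrite("pics/m5.png",o[:,:,::-1]);e=s["ee_pos"];q=np.array([np.cos(.11),np.sin(.11),0]);n=np.array([-q[1],q[0],0])
m=np.array([.620,-.109,.049]);f=lambda P:((proj(a,P)-[270,130])*10).round()
print("tip",f([e+q*.144+[0,0,.04]]),"slot lower edge ends",f([m+n*.055,m-n*.055]))
E
```

```text
t: 9.97
ee_pos: [0.4657, -0.0879, 0.0191]
tool_rot: [-3.142, -0.0, 0.107]
contact_force: [-0.7, -0.0, -1.3]
grip_width: 0.0176
gripper_force: 120.9
[ 0.46457324 -0.0881469   0.01879009] [3.14156651e+00 6.89770856e-04 1.06851673e-01] [-0.18730406  0.14226671 -1.14922587]
tip [[222. 309.]] slot lower edge ends [[151. 295.]
 [564. 236.]]
```

View pics/m5.png

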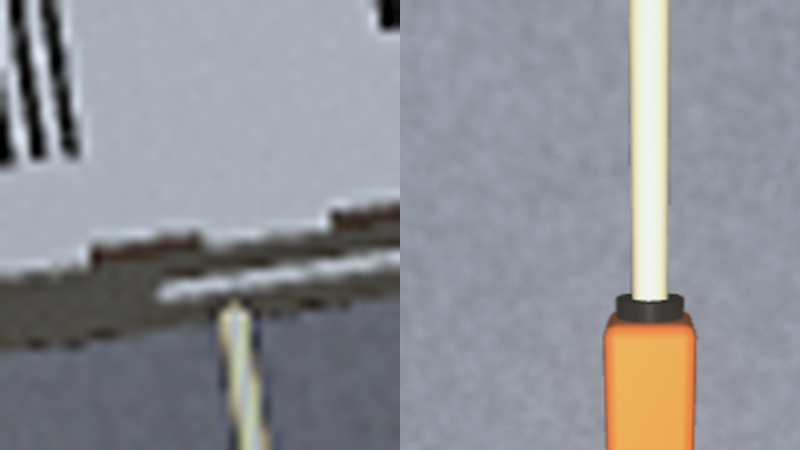

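The tip is at crop (235,305), in front of the lit slot lip. The lip's left end is at (157,297), so the tip is about 18 mm inside it. Now I go in.

```bash
python3 -m pendant '{"translation":[[0,-0.003,0],[0.005,-0.003,0],[0.012,-0.003,0],[0.019,-0.003,0],[0.025,-0.003,0],[0.029,-0.003,0],[0.031,-0.003,0],[0.031,-0.003,0],[0.031,-0.003,0]],"turn":[0,0,0,0,0,0,0,0,0],"fingers":[-1,-1,-1,-1,-1,-1,-1,-1,-1]}' 120
for i in 1 2 3; do python3 -m pendant '{"translation":[[0.001,0,0],[0.002,0,0],[0.002,0,0]],"turn":[0,0,0],"fingers":[-1,-1,-1]}' 120; done
```

```text
t: 10.87
ee_pos: [0.4953, -0.0817, 0.0187]
tool_rot: [-3.141, 0.001, 0.107]
contact_force: [0.3, -0.4, -1.7]
grip_width: 0.0174
gripper_force: 120.9
t: 11.12
ee_pos: [0.4976, -0.0816, 0.0189]
tool_rot: [3.141, -0.0, 0.107]
contact_force: [0.0, 0.5, -1.2]
grip_width: 0.0172
gripper_force: 120.9
t: 11.37
ee_pos: [0.4998, -0.0813, 0.019]
tool_rot: [3.142, -0.0, 0.107]
contact_force: [-0.2, -0.1, -0.5]
grip_width: 0.0174
gripper_force: 120.9
t: 11.62
ee_pos: [0.5011, -0.0812, 0.0187]
tool_rot: [-3.142, 0.001, 0.107]
contact_force: [-0.7, 0.2, -0.1]
grip_width: 0.0173
gripper_force: 120.9
```

```bash
python3 -m pendant '{"translation":[[0.001,0,0],[0.001,0,0],[0.001,0,0]],"turn":[0,0,0],"fingers":[-1,-1,-1]}' 120;python3 -m pendant '{"translation":[[0.001,0,0],[0.001,0,0],[0.001,0,0]],"turn":[0,0,0],"fingers":[-1,-1,-1]}' 120
```

```text
t: 11.87
ee_pos: [0.5016, -0.0811, 0.0186]
tool_rot: [-3.142, 0.002, 0.107]
contact_force: [-2.5, 0.5, 0.0]
grip_width: 0.0172
gripper_force: 121.1
t: 12.12
ee_pos: [0.5022, -0.0811, 0.0185]
tool_rot: [-3.142, 0.002, 0.107]
contact_force: [-4.9, -0.5, 0.0]
grip_width: 0.0173
gripper_force: 121.2
```

Contact is at about 5 N. I slide right in 3 mm calls, with a check between calls that stops on a drop in push or a sideways catch.

```bash
cat > ok.py <<'E'
import sys,numpy as np
from workcell import read_state
s=read_state();a=s["tool_rot"][2];q=np.array([np.cos(a),np.sin(a)]);n=np.array([-q[1],q[0]])
f=np.array(s["contact_force"]);p=np.array(s["ee_pos"])
push,lat=-f[:2]@q,f[:2]@n
d=(p[:2]+.144*q-[.620,-.109])
print(f"t {s['t']:.1f} push {push:.1f} lat {lat:.1f} fz {f[2]:.1f} depth {d@[.994,.11]*1e3:.1f} off {d@[-.11,.994]*1e3:.1f} z {p[2]*1e3:.1f} yaw {a:.3f}")
sys.exit(not(1.5<push<9 and abs(lat)<4.5))
E
python3 ok.py; python3 -m pendant '{"translation":[[0,0.001,0],[0,0.002,0],[0,0.003,0]],"turn":[0,0,0],"fingers":[-1,-1,-1]}' 120 >/dev/null; python3 ok.py && python3 -m pendant '{"translation":[[0,0.001,0],[0,0.002,0],[0,0.003,0]],"turn":[0,0,0],"fingers":[-1,-1,-1]}' 120 >/dev/null; python3 ok.py && python3 -m pendant '{"translation":[[0,0.001,0],[0,0.002,0],[0,0.003,0]],"turn":[0,0,0],"fingers":[-1,-1,-1]}' 120 >/dev/null; python3 ok.py
```

```text
t 12.1 push 5.0 lat 0.1 fz 0.0 depth 30.0 off 40.2 z 18.5 yaw 0.107
t 12.4 push 5.7 lat 3.3 fz 0.5 depth 30.1 off 39.2 z 18.5 yaw 0.109
t 12.6 push 4.5 lat 3.0 fz -0.2 depth 30.0 off 36.7 z 18.3 yaw 0.110
t 12.9 push 4.7 lat 2.4 fz -1.0 depth 29.9 off 33.6 z 18.2 yaw 0.110
```

```bash
python3 -m pendant '{"translation":[[0,0.001,0],[0,0.002,0],[0,0.003,0]],"turn":[0,0,0],"fingers":[-1,-1,-1]}' 120 >/dev/null; python3 ok.py && python3 -m pendant '{"translation":[[0,0.001,0],[0,0.002,0],[0,0.003,0]],"turn":[0,0,0],"fingers":[-1,-1,-1]}' 120 >/dev/null && python3 ok.py && python3 -m pendant '{"translation":[[0,0.001,0],[0,0.002,0],[0,0.003,0]],"turn":[0,0,0],"fingers":[-1,-1,-1]}' 120 >/dev/null && python3 ok.py && python3 -m pendant '{"translation":[[0,0.001,0],[0,0.002,0],[0,0.003,0]],"turn":[0,0,0],"fingers":[-1,-1,-1]}' 120 >/dev/null && python3 ok.py
```

```text
t 13.1 push 4.7 lat 2.5 fz -1.9 depth 30.0 off 30.6 z 18.2 yaw 0.110
t 13.4 push 4.7 lat 2.5 fz -1.0 depth 29.9 off 27.5 z 18.2 yaw 0.110
t 13.6 push 4.5 lat 2.4 fz -1.7 depth 30.0 off 24.5 z 18.2 yaw 0.110
t 13.9 push 5.1 lat 2.3 fz -1.0 depth 30.0 off 21.4 z 18.2 yaw 0.110
```

```bash
python3 -m pendant '{"translation":[[0,0.001,-0.001],[0,0.002,-0.001],[0,0.003,-0.001]],"turn":[0,0,0],"fingers":[-1,-1,-1]}' 120 >/dev/null; python3 ok.py && python3 -m pendant '{"translation":[[0,0.001,0],[0,0.002,0],[0,0.003,0]],"turn":[0,0,0],"fingers":[-1,-1,-1]}' 120 >/dev/null && python3 ok.py && python3 -m pendant '{"translation":[[0,0.001,0],[0,0.002,0],[0,0.003,0]],"turn":[0,0,0],"fingers":[-1,-1,-1]}' 120 >/dev/null && python3 ok.py && python3 -m pendant '{"translation":[[0,0.001,0],[0,0.002,0],[0,0.003,0]],"turn":[0,0,0],"fingers":[-1,-1,-1]}' 120 >/dev/null && python3 ok.py
```

```text
t 14.1 push 4.6 lat 2.8 fz -1.2 depth 30.1 off 17.6 z 19.3 yaw 0.109
t 14.4 push 5.1 lat 4.1 fz -0.7 depth 30.1 off 14.5 z 19.4 yaw 0.109
t 14.6 push 5.1 lat 2.6 fz -1.3 depth 30.2 off 11.5 z 19.5 yaw 0.108
t 14.9 push 5.0 lat 3.4 fz -1.8 depth 30.2 off 8.4 z 19.5 yaw 0.108
```

```bash
python3 ok.py && python3 -m pendant '{"translation":[[0,0.001,0],[0,0.002,0],[0,0.003,0]],"turn":[0,0,0],"fingers":[-1,-1,-1]}' 120 >/dev/null && python3 ok.py && python3 -m pendant '{"translation":[[0,0.001,0],[0,0.002,0],[0,0.003,0]],"turn":[0,0,0],"fingers":[-1,-1,-1]}' 120 >/dev/null && python3 ok.py && python3 -m pendant '{"translation":[[0,0.001,0],[0,0.002,0],[0,0.003,0]],"turn":[0,0,0],"fingers":[-1,-1,-1]}' 120 >/dev/null && python3 ok.py
```

```text
t 14.9 push 5.0 lat 3.4 fz -1.8 depth 30.2 off 8.4 z 19.5 yaw 0.108
t 15.1 push 3.9 lat 3.1 fz -0.9 depth 30.2 off 5.4 z 19.5 yaw 0.108
t 15.4 push 4.6 lat 2.6 fz -0.6 depth 30.2 off 2.4 z 19.5 yaw 0.108
t 15.6 push 5.2 lat 2.2 fz -0.8 depth 30.2 off -0.7 z 19.5 yaw 0.108
```

```bash
python3 ok.py && python3 -m pendant '{"translation":[[0,0.001,0],[0,0.002,0],[0,0.003,0]],"turn":[0,0,0],"fingers":[-1,-1,-1]}' 120 >/dev/null && python3 ok.py && python3 -m pendant '{"translation":[[0,0.001,0],[0,0.002,0],[0,0.003,0]],"turn":[0,0,0],"fingers":[-1,-1,-1]}' 120 >/dev/null && python3 ok.py && python3 -m pendant '{"translation":[[0,0.001,0],[0,0.002,0],[0,0.003,0]],"turn":[0,0,0],"fingers":[-1,-1,-1]}' 120 >/dev/null && python3 ok.py && python3 -m pendant '{"translation":[[0,0.001,0],[0,0.002,0],[0,0.003,0]],"turn":[0,0,0],"fingers":[-1,-1,-1]}' 120 >/dev/null && python3 ok.py
```

```text
t 15.6 push 5.2 lat 2.2 fz -0.8 depth 30.2 off -0.7 z 19.5 yaw 0.108
t 15.9 push 4.7 lat 2.6 fz -0.6 depth 30.2 off -3.7 z 19.5 yaw 0.108
t 16.1 push 3.9 lat 3.1 fz -1.5 depth 30.2 off -6.7 z 19.5 yaw 0.108
t 16.4 push 4.0 lat 2.3 fz -1.0 depth 30.2 off -9.8 z 19.5 yaw 0.108
t 16.6 push 4.0 lat 2.1 fz -2.3 depth 30.3 off -12.7 z 19.5 yaw 0.108
```

```bash
python3 ok.py && python3 -m pendant '{"translation":[[0,0.001,0],[0,0.002,0],[0,0.003,0]],"turn":[0,0,0],"fingers":[-1,-1,-1]}' 120 >/dev/null && python3 ok.py && python3 -m pendant '{"translation":[[0,0.001,0],[0,0.002,0],[0,0.003,0]],"turn":[0,0,0],"fingers":[-1,-1,-1]}' 120 >/dev/null && python3 ok.py && python3 -m pendant '{"translation":[[0,0.001,0],[0,0.002,0],[0,0.003,0]],"turn":[0,0,0],"fingers":[-1,-1,-1]}' 120 >/dev/null && python3 ok.py && python3 -m pendant '{"translation":[[0,0.001,0],[0,0.002,0],[0,0.003,0]],"turn":[0,0,0],"fingers":[-1,-1,-1]}' 120 >/dev/null && python3 ok.py
```

```text
t 16.6 push 4.0 lat 2.1 fz -2.3 depth 30.3 off -12.7 z 19.5 yaw 0.108
t 16.9 push 4.2 lat 3.4 fz -1.9 depth 30.2 off -15.8 z 19.5 yaw 0.108
t 17.1 push 4.0 lat 3.6 fz -1.0 depth 30.3 off -18.8 z 19.5 yaw 0.108
t 17.4 push 1.3 lat -1.3 fz -1.9 depth 31.2 off -23.5 z 19.8 yaw 0.106
```

The push fell and the tip pulls sideways to -y, so it is on the near rim of the hole. I'll ease on another 1 mm and 1 mm inward.

```bash
python3 -m pendant '{"translation":[[0,0.0005,0],[0,0.001,0],[0.0005,0.001,0],[0.001,0.001,0]],"turn":[0,0,0,0],"fingers":[-1,-1,-1,-1]}' 120 >/dev/null; python3 ok.py
```

```text
t 17.7 push 0.1 lat -0.8 fz -1.3 depth 33.4 off -25.3 z 20.5 yaw 0.105
```

```bash
python3 -m pendant '{"translation":[[0.001,0.0005,0],[0.002,0.001,-0.0005],[0.003,0.001,-0.0005],[0.003,0.001,-0.0005]],"turn":[0,0,0,0],"fingers":[-1,-1,-1,-1]}' 120 >/dev/null; python3 ok.py
```

```text
t 18.0 push 1.5 lat -1.4 fz -1.3 depth 35.2 off -25.1 z 20.4 yaw 0.107
```

```bash
python3 -m pendant '{"translation":[[0.001,0,0],[0.002,0,0],[0.003,0,0],[0.004,0,0],[0.004,0,0]],"turn":[0,0,0,0,0],"fingers":[-1,-1,-1,-1,-1]}' 120 >/dev/null; python3 ok.py
```

```text
t 18.4 push 1.1 lat -2.4 fz -0.8 depth 39.1 off -25.0 z 20.3 yaw 0.107
```

```bash
python3 -m pendant '{"translation":[[0.001,0.0005,0],[0.003,0.0005,0],[0.005,0.0005,0],[0.007,0.0005,0],[0.009,0.0005,0],[0.01,0.0005,0],[0.01,0.0005,0]],"turn":[0,0,0,0,0,0,0],"fingers":[-1,-1,-1,-1,-1,-1,-1]}' 120 >/dev/null; python3 ok.py
```

```text
t 19.0 push 0.2 lat -0.4 fz -2.5 depth 49.5 off -25.2 z 20.4 yaw 0.107
```

```bash
python3 -m pendant '{"translation":[[0.001,0,0],[0.002,0,0],[0.002,0,0]],"turn":[0,0,0],"fingers":[-1,-1,-1]}' 120 >/dev/null; python3 ok.py;  python3 -m pendant '{"translation":[[0.001,0,0],[0.002,0,0],[0.002,0,0]],"turn":[0,0,0],"fingers":[-1,-1,-1]}' 120 >/dev/null; python3 ok.py
```

```text
t 19.3 push 1.2 lat -0.9 fz -2.2 depth 51.2 off -25.2 z 20.4 yaw 0.107
t 19.5 push 3.6 lat -0.7 fz -0.4 depth 52.0 off -25.2 z 20.1 yaw 0.107
```

```bash
python3 -m pendant '{"translation":[[0.001,0,0],[0.002,0,0],[0.002,0,0]],"turn":[0,0,0],"fingers":[-1,-1,-1]}' 120 >/dev/null; python3 ok.py &&  python3 -m pendant '{"translation":[[0.001,0,0],[0.002,0,0],[0.002,0,0]],"turn":[0,0,0],"fingers":[-1,-1,-1]}' 120 >/dev/null && python3 ok.py
```

```text
t 19.8 push 5.9 lat -1.0 fz 0.7 depth 53.0 off -25.3 z 19.9 yaw 0.107
t 20.0 push 5.9 lat -0.3 fz 0.1 depth 55.0 off -25.3 z 19.9 yaw 0.107
```

```bash
python3 -m pendant '{"translation":[[0.001,0,0],[0.002,0,0],[0.002,0,0]],"turn":[0,0,0],"fingers":[-1,-1,-1]}' 120 >/dev/null; python3 ok.py &&  python3 -m pendant '{"translation":[[0.001,0,0],[0.001,0,0],[0.001,0,0]],"turn":[0,0,0],"fingers":[-1,-1,-1]}' 120 >/dev/null && python3 ok.py &&  python3 -m pendant '{"translation":[[0.001,0,0],[0.001,0,0],[0.001,0,0]],"turn":[0,0,0],"fingers":[-1,-1,-1]}' 120 >/dev/null && python3 ok.py
```

```text
t 20.3 push 5.7 lat -1.4 fz 1.4 depth 57.0 off -25.3 z 19.9 yaw 0.107
t 20.5 push 7.3 lat 0.1 fz 0.5 depth 57.9 off -25.3 z 19.9 yaw 0.107
t 20.8 push 7.1 lat -0.8 fz 0.4 depth 58.8 off -25.3 z 19.9 yaw 0.107
```

```bash
python3 -m pendant '{"translation":[[0.001,0,0],[0.001,0,0],[0.001,0,0]],"turn":[0,0,0],"fingers":[-1,-1,-1]}' 120 >/dev/null; python3 ok.py &&  python3 -m pendant '{"translation":[[0.001,0,0],[0.001,0,0],[0.001,0,0]],"turn":[0,0,0],"fingers":[-1,-1,-1]}' 120 >/dev/null && python3 ok.py
```

```text
t 21.0 push 6.9 lat -0.2 fz 1.2 depth 59.2 off -25.3 z 19.8 yaw 0.107
t 21.3 push 8.5 lat -0.6 fz 2.3 depth 59.4 off -25.3 z 19.6 yaw 0.107
```

```bash
python3 -m pendant '{"translation":[[0.001,0,0],[0.001,0,0],[0.001,0,0]],"turn":[0,0,0],"fingers":[-1,-1,-1]}' 120 >/dev/null; python3 ok.py &&  python3 -m pendant '{"translation":[[0.001,0,0],[0.001,0,0],[0.001,0,0]],"turn":[0,0,0],"fingers":[-1,-1,-1]}' 120 >/dev/null && python3 ok.py
```

```text
t 21.5 push 9.6 lat -0.7 fz 3.4 depth 59.7 off -25.4 z 19.5 yaw 0.107
```

```bash
python3 -m pendant '{"translation":[[0.001,0,0],[0.001,0,0],[0.001,0,0]],"turn":[0,0,0],"fingers":[-1,-1,-1]}' 120 >/dev/null; python3 ok.py; python3 -m pendant '{"translation":[[0.001,0,0],[0.001,0,0],[0.001,0,0]],"turn":[0,0,0],"fingers":[-1,-1,-1]}' 120 >/dev/null ; python3 ok.py
```

```text
t 21.8 push 10.9 lat -0.4 fz 3.3 depth 60.0 off -25.4 z 19.4 yaw 0.106
t 22.0 push 12.5 lat 0.1 fz 4.8 depth 60.3 off -25.4 z 19.3 yaw 0.106
```

The force now climbs at 5 N/mm, which is the row's own yield, so the button is on its hard stop at 12.5 N. Drawing the rod out.

```bash
python3 -m pendant '{"translation":[[-0.002,0,0],[-0.005,0,0],[-0.01,0,0],[-0.015,0,0],[-0.02,0,0]],"turn":[0,0,0,0,0],"fingers":[-1,-1,-1,-1,-1]}' 120 >/dev/null; python3 ok.py; python3 -m pendant '{"translation":[[-0.006,0,0],[-0.014,0,0],[-0.024,0,0],[-0.036,0,0],[-0.05,0,0],[-0.064,0,0],[-0.074,0,0],[-0.082,0,0],[-0.085,0,0],[-0.085,0,0],[-0.085,0,0]],"turn":[0,0,0,0,0,0,0,0,0,0,0],"fingers":[-1,-1,-1,-1,-1,-1,-1,-1,-1,-1,-1]}' 120; python3 ok.py
```

```text
t 22.4 push -0.9 lat -1.9 fz -2.4 depth 47.6 off -25.6 z 20.9 yaw 0.107
t: 23.37
ee_pos: [0.4416, -0.1535, 0.0207]
tool_rot: [3.141, -0.001, 0.107]
contact_force: [0.7, 0.1, -0.8]
grip_width: 0.0172
gripper_force: 121.1
t 23.4 push -0.7 lat 0.0 fz -0.8 depth -38.2 off -25.0 z 20.7 yaw 0.107
```

```bash
python3 -m pendant '{"translation":[[0,0,-0.01],[0,0,-0.03],[0,0,-0.055],[0,0,-0.075],[0,0,-0.085],[0,0,-0.085],[0,0,-0.085]],"turn":[0,0,0,0,0,0,0],"fingers":[-1,-1,-1,-1,-1,-1,-1]}' 120; python3 -m pendant '{"translation":[[0.005,-0.015,0],[0.011,-0.037,0],[0.019,-0.062,0],[0.027,-0.09,0],[0.036,-0.12,0],[0.045,-0.15,0],[0.054,-0.18,0],[0.063,-0.21,0],[0.072,-0.24,0],[0.081,-0.27,0],[0.089,-0.3,0],[0.097,-0.325,0],[0.103,-0.345,0],[0.107,-0.357,0],[0.1075,-0.3605,0],[0.1075,-0.3605,0],[0.1075,-0.3605,0],[0.1075,-0.3605,0]],"turn":[0,-1,-2,-3,-4,-5,-6,-7,-8,-9,-9.4,-9.4,-9.4,-9.4,-9.4,-9.4,-9.4,-9.4],"fingers":[-1,-1,-1,-1,-1,-1,-1,-1,-1,-1,-1,-1,-1,-1,-1,-1,-1,-1]}' 120
python3 - <<'E'
from h import *
b=get_image("wrist");a=get_image("top");c=get_image("scene");p=np.load("p_w.npz")["image"]
def m(im):
    h=cv2.cvtColor(im,cv2.COLOR_RGB2HSV); o=(h[...,0]>5)&(h[...,0]<20)&(h[...,1]>140)&(h[...,2]>120); o[:, :200]=0;o[:,300:]=0
    r=np.flatnonzero(o.sum(1)>20); out=[r[0]]
    for v in (170,200,225): x=np.flatnonzero(o[v]); out.append((x[0]+x[-1])/2)
    s=(h[...,2]>150)&(h[...,1]<100); 
    for v in (10,60,120): x=np.flatnonzero(im[v,230:280].astype(int).sum(1)>480)+230; out.append((x[0]+x[-1])/2 if len(x) else None); out.append(len(x))
    return out
print(m(p),m(b["image"]))
s=read_state();e=s["ee_pos"];print(e,s["tool_rot"],s["contact_force"])
q=np.array([np.cos(.271),np.sin(.271),0])
P=[e+q*.144+[0,0,.0407]];print("tip pred top",proj(a,P),"scene",proj(c,P))
cv2.imwrite("pics/m6.png",np.vstack([np.hstack([cv2.resize(a["image"][130:230,140:240],(400,400),interpolation=2),cv2.resize(c["image"][150:270,270:390],(400,400),interpolation=2)])])[:,:,::-1])
E
```

```text
t: 23.95
ee_pos: [0.4413, -0.1535, 0.1056]
tool_rot: [3.141, -0.001, 0.107]
contact_force: [0.7, -0.8, -0.7]
grip_width: 0.0171
gripper_force: 121.1
t: 25.45
ee_pos: [0.5091, 0.2142, 0.1046]
tool_rot: [3.14, 0.002, 0.269]
contact_force: [-0.2, -1.3, -1.6]
grip_width: 0.0175
gripper_force: 121.1
[np.int64(162), np.float64(254.5), np.float64(254.5), np.float64(255.0), np.float64(247.0), 21, np.float64(254.5), 18, np.float64(254.5), 18] [np.int64(161), np.float64(254.5), np.float64(254.5), np.float64(254.5), np.float64(254.0), 19, np.float64(254.5), 47, np.float64(254.5), 49]
[0.50945958 0.21481749 0.10525527] [3.14066470e+00 3.84773911e-04 2.68870938e-01] [ 0.24562892  0.13254318 -0.57464979]
tip pred top [[159.74194381 142.29999053]] scene [[312.02271781 221.34780535]]
```

View pics/m6.png

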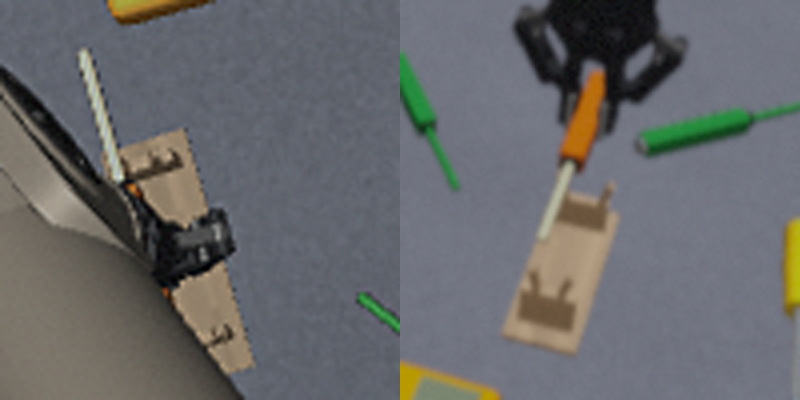

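The tip is where predicted in both views: top crop (83,52) and scene crop (543,238). The rod has not crept and is over its notches. I shift 1–2 mm and lower.

```bash
python3 -m pendant '{"translation":[[0.001,-0.002,0.01],[0.001,-0.002,0.025],[0.001,-0.002,0.04],[0.001,-0.002,0.055],[0.001,-0.002,0.068],[0.001,-0.002,0.077],[0.001,-0.002,0.083],[0.001,-0.002,0.083],[0.001,-0.002,0.083],[0.001,-0.002,0.083]],"turn":[-0.1,-0.1,-0.1,-0.1,-0.1,-0.1,-0.1,-0.1,-0.1,-0.1],"fingers":[-1,-1,-1,-1,-1,-1,-1,-1,-1,-1]}' 120; python3 - <<'E'
from workcell import read_state
print(read_state()["ee_pos"],read_state()["tool_rot"])
E
```

```text
t: 26.43
ee_pos: [0.5104, 0.219, 0.0231]
tool_rot: [-3.141, -0.002, 0.273]
contact_force: [0.0, -0.7, -1.3]
grip_width: 0.0174
gripper_force: 121.1
[0.51040187 0.21900431 0.02313342] [-3.14128884e+00 -1.64482192e-03  2.72686303e-01]
```

```bash
python3 -m pendant '{"translation":[[0,0.001,0],[0,0.0022,0],[0,0.0022,0.004],[0,0.0022,0.009],[0,0.0022,0.013],[0,0.0022,0.014],[0,0.0022,0.014],[0,0.0022,0.014],[0,0.0022,0.014]],"turn":[0,0,0,0,0,0,0,0,0],"fingers":[-1,-1,-1,-1,-1,-1,-1,-1,-1]}' 120
```

```text
t: 27.18
ee_pos: [0.5104, 0.2166, 0.0084]
tool_rot: [-3.141, -0.0, 0.273]
contact_force: [-0.7, -0.4, -1.3]
grip_width: 0.0172
gripper_force: 121.1
```

```bash
python3 -m pendant '{"translation":[[0,0,0.001],[0,0,0.002],[0,0,0.003],[0,0,0.003],[0,0,0.003]],"turn":[0,0,0,0,0],"fingers":[-1,-1,-1,-1,-1]}' 120; python3 -m pendant '{"translation":[[0,0,0.0005],[0,0,0.0005],[0,0,0.0005]],"turn":[0,0,0],"fingers":[-1,-1,-1]}' 120
```

```text
t: 27.6
ee_pos: [0.5102, 0.2164, 0.0053]
tool_rot: [3.142, 0.0, 0.273]
contact_force: [-0.6, -0.0, -1.1]
grip_width: 0.0175
gripper_force: 121.1
t: 27.85
ee_pos: [0.5103, 0.2164, 0.0049]
tool_rot: [3.142, 0.0, 0.273]
contact_force: [-1.0, 0.7, -1.5]
grip_width: 0.0177
gripper_force: 121.1
```

```bash
python3 -m pendant '{"translation":[[0,0,0.0005],[0,0,0.0005],[0,0,0.0005]],"turn":[0,0,0],"fingers":[-1,-1,-1]}' 120; python3 -m pendant '{"translation":[[0,0,0.0005],[0,0,0.0005],[0,0,0.0005]],"turn":[0,0,0],"fingers":[-1,-1,-1]}' 120|grep -E "ee_pos|contact"
```

```text
t: 28.1
ee_pos: [0.5104, 0.2165, 0.0044]
tool_rot: [-3.142, -0.0, 0.273]
contact_force: [0.9, 0.0, -1.1]
grip_width: 0.0175
gripper_force: 121.2
ee_pos: [0.5104, 0.2165, 0.0044]
contact_force: [-1.2, -1.7, 4.3]
```

Touched down with 4 N. I ease the grip and open.

```bash
python3 -m pendant '{"translation":[[0,0,0],[0,0,0],[0,0,-0.0005],[0,0,-0.0005]],"turn":[0,0,0,0],"fingers":[-1,-1,-1,-1]}' 20; python3 -m pendant '{"translation":[[0,0,0],[0,0,0],[0,0,0],[0,0,0],[0,0,0],[0,0,0],[0,0,0],[0,0,0],[0,0,0],[0,0,0],[0,0,0],[0,0,0]],"turn":[0,0,0,0,0,0,0,0,0,0,0,0],"fingers":[-0.4,-0.3,-0.2,-0.1,0.1,0.3,0.5,0.7,0.9,1,1,1]}' 20
python3 -m pendant '{"translation":[[0,0,-0.005],[0,0,-0.015],[0,0,-0.035],[0,0,-0.065],[0,0,-0.1],[0,0,-0.14],[0,0,-0.17],[0,0,-0.2],[0,0,-0.2],[0,0,-0.2],[0,0,-0.2],[0,0,-0.2]],"turn":[0,0,0,0,0,0,0,0,0,0,0,0],"fingers":[1,1,1,1,1,1,1,1,1,1,1,1]}' 20
python3 - <<'E'
from h import *
b=get_image("wrist");c=get_image("scene");im=b["image"]
def om(im,lo,hi):
    h=cv2.cvtColor(im,cv2.COLOR_RGB2HSV);return ((h[...,0]>4)&(h[...,0]<17)&(h[...,1]>170)&(h[...,2]>100)).astype(np.uint8)
for n,d,z in (("wrist",b,.055),("scene",c,.055)):
    k,l,st,ce=cv2.connectedComponentsWithStats(om(d["image"],0,0)); i=1+np.argmax(st[1:,4]);print(n,st[i],ce[i],ray(d,[ce[i]],z))
    if n=="wrist":
        ys,xs=np.nonzero(l==i);vx,vy,x0,y0=cv2.fitLine(np.c_[xs,ys].astype(np.float32),cv2.DIST_L2,0,.01,.01).ravel();A=ray(d,[[x0,y0],[x0+vx*30,y0+vy*30]],z);w=A[1]-A[0];print("yaw",np.arctan(w[1]/w[0]))
    q=np.array([np.cos(.272),np.sin(.272),0]);o=np.array([.5101,.2165,.045]);print("pred tip",proj(d,[o+q*.144]),"handle",proj(d,[o-q*.055,o+q*.055]))
# old rod centroid in scene picture at start
old=cv2.imread("pics/scene0.png")[:,:,::-1];k,l,st,ce=cv2.connectedComponentsWithStats(om(np.ascontiguousarray(old),0,0));i=1+np.argmax(st[1:,4]);print("scene0",st[i],ce[i])
D=np.abs(old.astype(int)-c["image"]).sum(2)>90;k,l,st,ce=cv2.connectedComponentsWithStats(D.astype(np.uint8));print([s.tolist() for s in st[1:] if s[4]>12])
E
```

```text
t: 28.68
ee_pos: [0.5104, 0.2165, 0.0044]
tool_rot: [-3.141, -0.0, 0.273]
contact_force: [-0.6, -0.6, 2.5]
grip_width: 0.0173
gripper_force: 121.5
t: 29.68
ee_pos: [0.5103, 0.2165, 0.0044]
tool_rot: [3.142, 0.0, 0.273]
contact_force: [0.4, 0.3, -0.2]
grip_width: 0.0855
gripper_force: 0.0
t: 30.68
ee_pos: [0.5094, 0.2158, 0.2031]
tool_rot: [3.141, 0.003, 0.273]
contact_force: [-0.3, 0.9, -0.2]
grip_width: 0.0859
gripper_force: 0.0
wrist [261 131   2  84  93] [261.90322581 175.67741935] [[0.50814361 0.20703849 0.055     ]]
yaw 0.276217555558337
pred tip [[254.18684015  26.0440105 ]] handle [[254.13964946 214.49576469]
 [254.1633976  119.65971159]]
scene [316 201  14  27  83] [322.40963855 214.07228916] [[0.51892633 0.22065762 0.055     ]]
pred tip [[308.96836783 250.97341894]] handle [[326.7121948  202.10929035]
 [317.47823456 227.53838302]]
scene0 [315 201  15  27  87] [322.34482759 214.1954023 ]
[[180, 0, 16, 5, 57], [327, 0, 6, 20, 77], [351, 1, 26, 26, 350], [364, 0, 17, 4, 45], [174, 7, 40, 45, 809], [345, 15, 8, 9, 37], [336, 25, 29, 6, 136], [180, 40, 6, 11, 38], [323, 51, 5, 17, 36], [333, 52, 33, 27, 185], [333, 61, 24, 22, 388], [322, 72, 5, 10, 35], [359, 80, 5, 12, 30], [323, 86, 3, 5, 13], [327, 89, 29, 7, 76], [302, 93, 65, 67, 1847]]
```

The rod's image matches the start to 0.15 px, and nothing else on the bench changed. The gripper is clear, so I hand in.

```bash
python3 -c "from workcell import finish_job; print(finish_job())"
```

```text
the job is handed in; nothing more can be done
None
```

The job is handed in: the reset button was pressed to its hard stop (highest push reading 12.5 N), the rod is back in its rest as found, and nothing else in the scene picture had moved, in about 31 s.

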